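# Put the red card-file box away in the desk drawer

## Robot

A 6-joint arm with a two-finger parallel gripper is mounted at the origin on the work surface. World frame = base frame: x ahead of the robot, y to its left, z up, the work surface at z = 0. Lengths are in mm, angles in rad, forces in N, time in s.
With the tool pointing down it reaches from about 375 to 825 mm from the base axis. Payload 5.5 kg.
Tool frame: the origin (TCP) lies at the very end of the fingers, on their centre line; the grasp point (between the pads) lies 19 mm behind it; z points along the fingers, y is the line along which they close (so a half turn about z gives the same grasp; the last joint's range is limited). The gripper opens to 85 mm and grips with 20 to 120 N. Pads are 22 mm wide; open, the fingers measure 114 mm over their backs; the gripper's body (76 mm by 85 mm) begins 54 mm behind the grasp point. The pads swing forward as they close: fully open they stand 13 mm farther back than shut.
Start: joints at [-1.192, 0.314, -0.047, 1.21, 0, 1.571], TCP at [221.88, -557.462, 231.299] pointing down, gripper open.
Joint ranges: [-2.67, 2.67], [-0.69, 1.73], [-1.03, 1.25], [-2.08, 2.16], [-1.42, 1.45], [-3.14, 3.14]. Speed limits (rad/s): [2.39, 2.39, 3.01, 3.14, 3.14, 3.14].

## Interface

Orientations are given as a unit quaternion [w, x, y, z].
In Python, from cell import env, imaging, ticket gives the robot as it stands. The module is installed in compiled form; this text tells all that it offers.
- The arm moves only by the shell command python3 -m crank 'ROWS' [FORCE]. ROWS is JSON, a list of rows, each an object with "angular": the turn, a rotation vector about the tool's x, y, z in units of 0.08 rad (1.0 is 0.08 rad), a list of three; "translation": the shift along the tool's x, y, z in units of 2 cm (1.0 is 2 cm), a list of three; "claw": the finger opening in mm, from 0 to 85.4. A call has 1 to 5 rows; each row shifts and turns the commanded pose from where the row before left it, along the tool's axes as they then stand; what a row does not reach is not made up. A row lasts 1/8 s, in which the tool goes at most 62.5 mm and 10.7 degrees, less where a joint would pass 70% of its speed; a pose out of reach is approached as far as the arm can. A call with a number of a shift or a turn outside -1 to 1 is refused whole. A call with a gripper value outside its range is refused whole. The fingers move at their own pace and stop on an object; FORCE is the grip in N (left out, the last holds). Time passes only in rows, so rows that do not move let the fingers close. It gives the time, the measured TCP pose, the force and the opening at its end, in the units of the state.
- env.get_state(): the state, without advancing time (a new reading comes with each control period).
- imaging.get_image(name): name is "scene" or "top"; returns a dict with "img" (384x512x3 uint8, red, green, blue), "range_z" (384x512 float32, mm along the optical axis (not along the pixel's ray), 0 where there is no reading), "camera_matrix" (3x3 intrinsics, pixels), "pose" (4x4, takes a point from camera to world coordinates). Camera axes: x right, y up, looking along -z (the intrinsics and any distortion apply to the point x, -y, -z); pixel columns grow to the right and rows downward; lengths in mm; the calibration is good to about 2 mm. A picture is of the moment at which its call begins.
- ticket.hand_in(): hands the job in, once; it reports no verdict.
The state is a dict: "time_s": time; "joint_pos": joint angles; "qd": joint speeds; "joint_torque": joint torques, N m; "tool_pos": TCP position; "ee_rot": TCP orientation; "wrist_force": force on the tool from outside, world axes, zero at the start; "wrist_torque": the same for the moment, N m; "grip_width": finger opening in mm.
Only numpy, scipy, OpenCV 4.12 (cv2) and the standard library are available. Lean on these libraries where they do the work, as an engineer would, in place of code of your own. Each camera call takes 0.05 s, during which the arm holds its last target. There are 200 camera calls.

## Task

Take the red card-file box off the desk shelf, lifting it clear over the shelf's front rail and leaving the blue and grey boxes where they stand. Set it down gently, upright, on the floor of the open drawer, let go of it, then push the drawer fully shut, past its catch, firmly but without ramming it.

Things in the scene. Friction and masses are not known exactly. Their poses are not given: they have to be found in the camera images.
- red_box: rigid red card-file box (lid fixed shut), 80 long (own x) x 46 wide (own y) x 60 tall, 0.16 to 0.31 kg, centre of mass at its middle. Origin at the centre of its underside, z up. It stands in one of three bays of the shelf, its long axis roughly along the shelf's x (front to back).
- blue_box: blue box of the same make and size, standing in another bay; leave it alone. Origin at the centre of its underside.
- grey_box: grey box of the same make and size, standing in another bay; leave it alone. Origin at the centre of its underside.
- shelf: fixed white desk shelf, 160 deep (own x), 360 wide (own y), open front facing its own -x, roughly towards the robot. Origin at the centre of its underside, on the table. The boxes stand on its lower board (top 50 above the origin) in bays at y = -105, 0, +105, x about 0. The back is open but for a 20 high rail at x = +77; end walls at y = +-174 stand only under the top board.
- shelf_rail (a point): middle of the top edge of the shelf's metal front retaining rail, which runs along the shelf's y over its full width: 6 thick, top 26 above the lower board, at x = -77 in the shelf's frame.
- shelf_brow (a point): middle of the lower front edge of the shelf's top board (16 thick), 120 above the lower board, at x = 0 in the shelf's frame. The board reaches from there back to x = +80; binders and a carton on it rise 60 to 70 above it. The boxes stand half under it, so the gripper must lean back towards the shelf's front to grasp one; nothing is overhead in front of this edge.
- unit: fixed grey drawer unit on the table, 240 deep (own x), 200 wide (own y), 110 tall. Origin at the centre of its underside. Its front faces its own -x, roughly towards the robot; the drawer slides out along -x.
- drawer_floor (a point): centre of the drawer's inner floor (22 above the table), moving with the drawer; axes as the unit's. Inside: 195 long (x from -97 to +97), 158 wide (y +-79), walls 66 high. The front panel's outer face is at x = -118, its top 75 above this floor. With the drawer open by q mm, the floor from x = -97 to x = -103 + q is clear of the unit's top; the rest is under it.
- unit_drawer0_handle (a point): middle of the drawer's bar handle (steel bar along the unit's y, 100 long), 35 in front of the panel, about 72 above the table; nothing stands in front of it. The drawer can be pushed by this bar, with shut fingers from above.
- unit_drawer0 (a joint): how far the drawer is open, m: 0 shut against its stop, 0.166 fully out. About 1 N of friction, light damping. From 16 to 6 mm open a spring catch resists with up to about 9 N; past that it draws the drawer home and holds it. The stop is rigid; pushing the unit or drawer with over 45 N is ramming.

How it is judged (in metres and radians):
On the way, in this order (a step that is already met when the one before it is completed fails the run):
1. the red box is lifted above the rail, still over the shelf (z of red_box in the frame of shelf above 0.072 m and x of red_box in the frame of shelf between -0.09 and 0.05 m), for 0.05 s.
2. the red box stands upright on the open drawer's floor, let go (z of red_box in the frame of drawer_floor between -0.008 and 0.008 m and x of red_box in the frame of drawer_floor between -0.07 and 0.07 m and y of red_box in the frame of drawer_floor between -0.07 and 0.07 m and angle between red_box's own z axis and vertical below 0.12 rad and value of joint unit_drawer0 above 0.06 m and contact force between the fingers and red_box below 0.1 N), for 0.2 s.
At the end, for the whole second after the job is handed in: The drawer is shut to within 3 mm of its stop; the red box is at rest inside it, standing on the drawer floor (within 8 mm) and upright (within 0.12 rad); the blue and grey boxes are within 20 mm of where they stood (value of joint unit_drawer0 below 0.003 m and z of red_box in the frame of drawer_floor between -0.008 and 0.008 m and x of red_box in the frame of drawer_floor between -0.075 and 0.075 m and y of red_box in the frame of drawer_floor between -0.075 and 0.075 m and angle between red_box's own z axis and vertical below 0.12 rad and linear speed of red_box below 0.02 m/s and distance of each of blue_box, grey_box from where it was at the start of the episode below 0.02 m); the robot touches nothing.
It fails at once if the blue or grey box is shifted by more than 20 mm or tipped (distance of any of blue_box, grey_box from where it was at the start of the episode above 0.02 m or angle between any of blue_box, grey_box's own z axis and vertical above 0.3 rad).
It fails at once if the drawer unit or drawer is rammed with more than 45 N (contact force between any of the arm, the fingers and unit above 45 N).
It fails at once if the red box is dropped into the drawer from more than 20 mm (horizontal distance between red_box and drawer_floor below 0.12 m and z of red_box in the frame of drawer_floor above 0.02 m and contact force between the fingers and red_box below 0.05 N).
It also fails if it takes over 64 s, if anything falls off the work surface, if the arm or the gripper's body presses on something with over 40 N, if the wrist force passes 120 N, or if a joint passes its speed limit or range.

## Working session

There is one attempt and no reset: what is moved stays moved. The work goes in short steps, Python scripts to look and compute and a shell command to move; the robot and the scene stay as the last step left them, time stands still between calls to the robot, and variables do not carry over. Pictures are saved under pics/ and viewed, on a budget of 10 in all, crops included, one or two more only if the job needs it, and the job is handed in when it is done.

```bash
mkdir -p pics; python3 - <<'E'
from cell import env, imaging
import cv2, numpy as np
print(env.get_state())
ims=[]
for n in ("scene","top"):
    d=imaging.get_image(n); np.savez(n+"0.npz",**d)
    print(n,d["camera_matrix"].tolist(),d["pose"].round(3).tolist(),[k for k in d])
    cv2.imwrite(f"pics/{n}0.png",d["img"][:,:,::-1])
E
```

```text
{'time_s': 0.0, 'joint_pos': array([-1.19197434e+00,  3.14232771e-01, -4.80801680e-02,  1.21016740e+00,
        9.30053564e-06,  1.57081793e+00]), 'qd': array([-2.03135204e-03, -6.95744774e-06, -3.95185673e-04, -9.88938744e-04,
        6.19500398e-05, -2.06830939e-03]), 'joint_torque': array([-7.03271689e-04, -5.39597118e+01,  3.39743400e+01,  1.92154746e-02,
       -2.55541936e-04, -1.08495084e-05]), 'tool_pos': array([ 221.68950031, -556.93412206,  230.43001878]), 'ee_rot': array([-8.27821216e-04,  9.82116990e-01,  1.88269775e-01, -1.53975181e-04]), 'wrist_force': array([-0.37499083,  0.20008021, -0.19508084]), 'wrist_torque': array([0.07179409, 0.02081556, 0.04121693]), 'grip_width': 85.15984285481242}
scene [[456.55718912287085, 0.0, 255.6102161458036], [0.0, 456.55718912287085, 186.9756772985023], [0.0, 0.0, 1.0]] [[0.648, -0.48, 0.591, 1364.776], [0.761, 0.422, -0.492, -532.213], [-0.013, 0.769, 0.639, 892.793], [0.0, 0.0, 0.0, 1.0]] ['img', 'range_z', 'camera_matrix', 'pose']
top [[366.271889192463, 0.0, 256.6541011916518], [0.0, 366.271889192463, 190.54421334465215], [0.0, 0.0, 1.0]] [[-0.015, 0.986, -0.166, 498.398], [-0.999, -0.01, 0.032, 57.439], [0.03, 0.166, 0.986, 966.989], [0.0, 0.0, 0.0, 1.0]] ['img', 'range_z', 'camera_matrix', 'pose']
```

View pics/scene0.png

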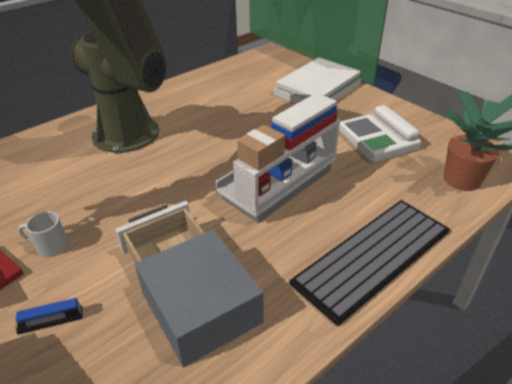

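View pics/top0.png

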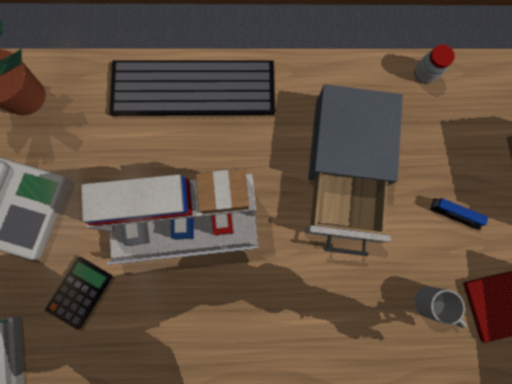

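Scene: the red box is seen from behind at (264,182), blue at (283,168), the drawer is open at (165,235). Top: red box at (222,222) in the rightmost (−y) bay, blue at (182,227), grey at (133,232), front rail from (110,258) to (256,245), drawer interior at (350,203), handle at (348,250).

```bash
cat > h.py <<'E'
import numpy as np, cv2
from cell import env, imaging
def cloud(d):
    K=d["camera_matrix"];T=d["pose"];z=d["range_z"].astype(float)
    v,u=np.mgrid[:z.shape[0],:z.shape[1]]
    p=np.stack([(u-K[0,2])/K[0,0]*z,-(v-K[1,2])/K[1,1]*z,-z],-1)
    w=p@T[:3,:3].T+T[:3,3]; w[z==0]=np.nan; return w
def hsv(d): return cv2.cvtColor(d["img"],cv2.COLOR_RGB2HSV)
def rect(P):
    r=cv2.minAreaRect(P[:,:2].astype(np.float32)); return np.round(r[0],1),np.round(r[1],1),round(r[2],1)
def ray(d,u,v,z):
    K=d["camera_matrix"];T=d["pose"]
    r=T[:3,:3]@np.array([(u-K[0,2])/K[0,0],-(v-K[1,2])/K[1,1],-1]); c=T[:3,3]
    return c+r*(z-c[2])/r[2]
E
python3 - <<'E'
from h import *
t=dict(np.load("top0.npz"));s=dict(np.load("scene0.npz"))
C={'t':cloud(t),'s':cloud(s)};H={'t':hsv(t),'s':hsv(s)}
def red(h): return ((h[...,0]<6)|(h[...,0]>174))&(h[...,1]>150)&(h[...,2]>60)
def blue(h): return (abs(h[...,0].astype(int)-112)<10)&(h[...,1]>140)&(h[...,2]>50)
for n in 'ts':
  for f in (red,blue):
    m=f(H[n]); k,l,st,c=cv2.connectedComponentsWithStats(m.astype(np.uint8))
    for i in range(1,k):
        if st[i,4]>25:
            P=C[n][l==i];P=P[~np.isnan(P[:,0])]
            if len(P)>5: print(n,f.__name__,st[i],np.nanmedian(P,0).round(1),np.percentile(P,[3,97],axis=0).round(0).tolist(),rect(P))
X=C['t']
# table height, unit top
for nm,(u,v) in dict(tab1=(300,300),tab2=(290,60),tab3=(60,140),unit=(360,140),panel=(350,234),floorL=(335,200),floorR=(365,200),railL=(120,257),railR=(250,246),redtop=(222,215),carton=(225,190),lower=(205,235)).items():
    print(nm,X[v-1:v+2,u-1:u+2].reshape(-1,3).mean(0).round(1))
m=(X[...,2]>100)&(X[...,2]<120)&(X[...,1]<0)&(X[...,0]>480)&(np.arange(512)[None]>305)
print('unittop',rect(X[m]),np.nanmedian(X[m],0),m.sum())
big=cv2.resize(t["img"][160:270,80:400],None,fx=2.5,fy=2.5,interpolation=cv2.INTER_CUBIC)
cv2.imwrite("pics/c1.png",big[:,:,::-1])
E
```

```text
t red [431  45  24  22 393] [ 996.5 -459.   101.5] [[970.0, -485.0, 98.0], [1023.0, -433.0, 105.0]] (array([ 997.2, -459.8]), array([56.7, 61. ]), 44.5)
t red [153 208  39  10  72] [575.9 194.6 217.1] [[572.0, 170.0, 204.0], [588.0, 241.0, 220.0]] (array([575.6, 206.8]), array([11.7, 76. ]), 13.6)
t red [212 214  20  21 175] [553.  109.6 110.6] [[544.0, 91.0, 108.0], [585.0, 133.0, 113.0]] (array([564.5, 112.5]), array([42.7, 43.7]), 6.3)
t red [ 90 221  32   4  46] [561.8 339.  216.9] [[560.0, 312.0, 210.0], [565.0, 368.0, 220.0]] (array([562.5, 340.1]), array([ 2.2, 61.1]), 5.6)
t red [ 467  277   45   65 1298] [ 367.2 -545.2   23.3] [[284.0, -608.0, 20.0], [419.0, -513.0, 26.0]] (array([ 352.3, -572.6]), array([148.9, 113.6]), 10.6)
t blue [182 177   5  35  99] [614.6 178.8 243. ] [[583.0, 176.0, 227.0], [647.0, 183.0, 245.0]] (array([615.3, 179.5]), array([69. ,  3.2]), 4.9)
t blue [438 199  49  26 471] [ 591.9 -500.4   48. ] [[566.0, -553.0, 43.0], [621.0, -445.0, 51.0]] (array([ 593.4, -499.8]), array([126.6,  24.5]), 66.6)
t blue [172 218  21  20 186] [545.7 190.8 110.1] [[536
[... 733 characters left out ...]
[571.0, 187.0, 55.0], [615.0, 219.0, 104.0]] (array([598.5, 195. ]), array([62. , 33.3]), 39.6)
s blue [ 17 299  60  24 577] [ 598.8 -503.2   45.3] [[571.0, -556.0, 37.0], [626.0, -448.0, 49.0]] (array([ 595.8, -503.8]), array([131.8,  23.5]), 65.4)
tab1 [376.3 -80.2   0.7]
tab2 [1038.   -74.7    1.3]
tab3 [8.050e+02 5.547e+02 4.000e-01]
unit [ 765.4 -225.1  111.5]
panel [ 537.7 -190.6   99.2]
floorL [ 630.1 -177.8   23.7]
floorR [ 629.3 -257.2   23.2]
railL [492.1 363.7  50.1]
railR [513.6  46.7  68.1]
redtop [585.4 111.8 112.1]
carton [621.   97.1 249.6]
lower [542.5 157.7  50.4]
unittop (array([ 802.8, -250.3]), array([286.4, 588.9]), 66.1) [ 786.69713502 -227.91236352  111.07389256] 7630
```

View pics/c1.png

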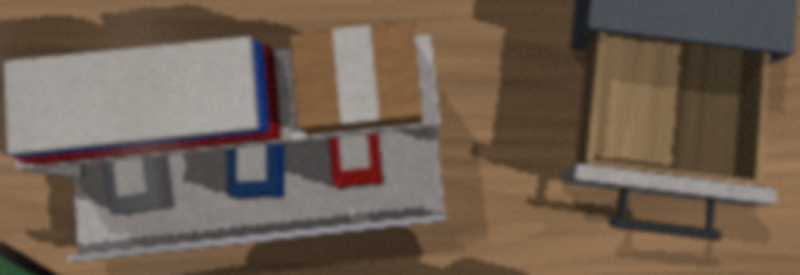

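The crop confirms red at the right bay with its front edge at crop (357,185), the rail below it along crop y≈215–258, and the drawer empty. Now fit yaw and positions.

```bash
python3 - <<'E'
from h import *
t=dict(np.load("top0.npz"));s=dict(np.load("scene0.npz"))
X=cloud(t);S=cloud(s);H=hsv(t)
def sel(X,x,y,z):
    m=(X[...,0]>x[0])&(X[...,0]<x[1])&(X[...,1]>y[0])&(X[...,1]<y[1])&(X[...,2]>z[0])&(X[...,2]<z[1]); return X[m]
def line(P,n):
    vx,vy,cx,cy=cv2.fitLine(P[:,:2].astype(np.float32),cv2.DIST_HUBER,0,.01,.01).ravel()
    print(n,len(P),'dir deg',round(np.degrees(np.arctan2(vy,vx)),2),'c',round(cx,1),round(cy,1),'zmed',np.median(P[:,2]).round(1),'ext',P.min(0).round(0),P.max(0).round(0))
line(sel(X,(470,530),(20,390),(68,84)),'rail t')
line(sel(S,(470,540),(20,390),(68,84)),'rail s')
# red box: top-face points both views
P=sel(X,(530,640),(80,145),(105,117)); print('redtop',rect(P),np.median(P,0).round(1),P.min(0).round(1),P.max(0).round(1),len(P))
# per-row left/right edges & front edge
for x0 in range(545,590,8):
    q=P[(P[:,0]>=x0)&(P[:,0]<x0+8)]; print(x0,len(q),np.round([q[:,1].min(),q[:,1].max()],1) if len(q) else '')
P=sel(S,(560,640),(80,150),(60,114)); print('red back s',rect(P),P.min(0).round(1),P.max(0).round(1))
line(P[P[:,2]<105],'red back face')
for nm,r in dict(grey=((520,640),(270,345),(100,118)),blue=((520,640),(170,245),(100,118))).items():
    P=sel(X,*r); print(nm,rect(P),P.min(0).round(0),P.max(0).round(0))
# brow / top board items
P=sel(X,(540,680),(20,400),(165,260)); print('top stuff',P.min(0).round(0),P.max(0).round(0),rect(P))
P=sel(X,(540,680),(60,135),(200,270)); print('carton',P.min(0).round(0),P.max(0).round(0),rect(P))
P=sel(X,(540,680),(20,380),(175,195)); print('board top',rect(P),len(P))
# unit
P=sel(X,(600,1000),(-380,-80),(104,118)); P=P[P[:,0]>650]; print('unit top',rect(P),np.median(P[:,2]))
P=sel(S,(650,1000),(-380,-80),(104,118)); print('unit top s',rect(P),np.median(P[:,2]))
P=sel(X,(500,580),(-340,-80),(90,104)); print('panel',rect(P)); line(P,'panel')
P=sel(S,(500,580),(-340,-80),(90,104)); print('panel s',rect(P)); line(P,'panel s')
P=sel(X,(480,530),(-300,-150),(60,80)); print('handle',rect(P)); line(P,'handle')
P=sel(X,(540,680),(-340,-80),(18,28)); print('floor',rect(P))
E
```

```text
rail t 406 dir deg -84.69 c 495.6 209.5 zmed 76.8 ext [476.  30.  69.] [529. 385.  83.]
rail s 71 dir deg -83.1 c 512.0 61.6 zmed 74.0 ext [502.  28.  68.] [518. 100.  79.]
redtop (array([565.6, 113.1]), array([46. , 45.8]), 6.0) [564.7 114.1 110.9] [541.6  88.7 105.2] [590.3 137.7 115.8] 391
545 78 [ 88.7 132.7]
553 61 [ 91.  135.2]
561 66 [ 90.8 135.2]
569 72 [ 90.9 135.2]
577 58 [ 93.1 137.7]
585 36 [ 93.1 137.4]
red back s (array([616.6, 119.1]), array([20.1, 47.4]), 8.1) [606.3  96.3  60.2] [627.3 143.3 113.1]
red back face 150 dir deg -85.16 c 621.7 117.1 zmed 81.9 ext [616.  96.  60.] [627. 143. 105.]
grey (array([545.8, 318.5]), array([48.1, 46.2]), 7.9) [521. 293. 100.] [570. 345. 115.]
blue (array([557.5, 208. ]), array([48.6, 44.4]), 1.2) [533. 185. 103.] [582. 230. 116.]
top stuff [556.  36. 168.] [667. 392. 260.] (array([611.8, 217.4]), array([ 79.8, 358.5]), 5.4)
carton [582.  61. 200.] [664. 135. 254.] (array([622.8,  97.9]), array([81.7, 74. ]), 0.2)
board top (array([612.3, 211.2]), array([ 79.8, 346.1]), 5.4) 736
unit top (array([ 788.2, -225.6]), array([201.2, 227. ]), 82.0) 111.19942675787485
unit top s (array([ 786.7, -223.6]), array([201.4, 230.5]), 81.9) 109.33781721830292
panel (array([ 560.8, -194. ]), array([194.8,  57.4]), 82.0)
panel 579 dir deg 82.09 c 540.5 -189.1 zmed 98.3 ext [ 520. -288.   90.] [580. -94. 103.]
panel s (array([ 542.7, -190.2]), array([192.6,  25.2]), 82.8)
panel s 433 dir deg 81.6 c 543.3 -191.2 zmed 96.2 ext [ 520. -285.   90.] [562. -94. 102.]
handle (array([ 509.1, -212.6]), array([119.4,  40.7]), 81.9)
handle 214 dir deg -89.03 c 499.2 -192.4 zmed 76.9 ext [ 488. -275.   62.] [ 529. -151.   80.]
floor (array([ 611.2, -192.1]), array([136.5, 197.5]), 0.6)
```

```bash
cat >> h.py <<'E'
from scipy.spatial.transform import Rotation as Ro
def orient(yaw,tilt,flip=False):
    f=np.array([np.cos(yaw),np.sin(yaw),0]); z=np.sin(tilt)*f-np.cos(tilt)*np.array([0,0,1])
    x=np.cos(tilt)*f+np.sin(tilt)*np.array([0,0,1])
    if flip: x=-x
    return Ro.from_matrix(np.stack([x,np.cross(z,x),z],1))
def todo(p,R=None):
    s=env.get_state(); q=s["ee_rot"]; C=Ro.from_quat([q[1],q[2],q[3],q[0]])
    print('t',round(s["time_s"],2),'tcp',s["tool_pos"].round(1),'q',s["joint_pos"].round(2),'F',s["wrist_force"].round(1),'w',round(s["grip_width"],1))
    print('trans units in present axes',(C.inv().apply(np.array(p)-s["tool_pos"])/20).round(2))
    if R is not None:
        D=C.inv()*R; print('turn units',(D.as_rotvec()/.08).round(2),' trans in target axes',(R.inv().apply(np.array(p)-s["tool_pos"])/20).round(2))
E
python3 -m crank '[{"angular":[0,0,0],"translation":[0.98,-1,-0.05],"claw":70},{"angular":[0,0,1],"translation":[0.98,-1,-0.05],"claw":70},{"angular":[0,0,1],"translation":[0.98,-1,-0.05],"claw":70},{"angular":[0,0,1],"translation":[0.98,-1,-0.05],"claw":70}]' 50
python3 -c "
from h import *
todo([526,108,173],orient(.101,.384)); todo([526,108,173],orient(.101,.384,True))"
```

```text
time_s: 0.6
tool_pos: [271.2, -456.0, 234.9]
ee_rot: [-0.0, 0.998, 0.068, -0.0]
wrist_force: [-0.0, -0.4, 0.3]
grip_width: 70.0
t 0.6 tcp [ 271.2 -456.   234.9] q [-1.03  0.18 -0.21  1.18  0.    1.97] F [-0.  -0.4  0.3] w 70.0
trans units in present axes [ 16.44 -26.21   3.11]
turn units [-0.09  4.8   0.43]  trans in target axes [ 13.23 -26.77   8.68]
t 0.6 tcp [ 271.2 -456.   234.9] q [-1.03  0.18 -0.21  1.18  0.    1.97] F [-0.  -0.4  0.3] w 70.0
trans units in present axes [ 16.44 -26.21   3.11]
turn units [ -7.42  -0.15 -38.13]  trans in target axes [-13.23  26.77   8.68]
```

```bash
A='{"angular":[0,0,-1],"translation":[0,0,0],"claw":70}'
python3 -m crank '[{"angular":[0,0,-1],"translation":[0,0,0],"claw":70},{"angular":[0,0,-1],"translation":[0,0,0],"claw":70},{"angular":[0,0,-1],"translation":[0,0,0],"claw":70},{"angular":[0,0,-1],"translation":[0,0,0],"claw":70},{"angular":[0,0,-1],"translation":[0,0,0],"claw":70}]' >/dev/null
python3 -m crank '[{"angular":[0,0,-1],"translation":[0,0,0],"claw":70},{"angular":[0,0,-1],"translation":[0,0,0],"claw":70},{"angular":[0,0,-1],"translation":[0,0,0],"claw":70},{"angular":[0,0,-1],"translation":[0,0,0],"claw":70},{"angular":[0,0,-1],"translation":[0,0,0],"claw":70}]' >/dev/null
python3 -m crank '[{"angular":[0,0,-1],"translation":[0,0,0],"claw":70},{"angular":[0,0,-1],"translation":[0,0,0],"claw":70},{"angular":[0,0,-1],"translation":[0,0,0],"claw":70},{"angular":[0,0,-1],"translation":[0,0,0],"claw":70},{"angular":[0,0,-1],"translation":[0,0,0],"claw":70}]' >/dev/null
python3 -m crank '[{"angular":[0,0,-1],"translation":[0,0,0],"claw":70},{"angular":[0,0,-1],"translation":[0,0,0],"claw":70},{"angular":[0,0,-1],"translation":[0,0,0],"claw":70},{"angular":[0,0,-1],"translation":[0,0,0],"claw":70},{"angular":[0,0,-1],"translation":[0,0,0],"claw":70}]' >/dev/null
python3 -c "
from h import *
todo([526,108,173],orient(.101,.384,True))"
```

```text
t 3.1 tcp [ 271.  -456.9  234.9] q [-1.04  0.18 -0.21  1.18 -0.    0.36] F [ 0.  -0.3  0.6] w 70.0
trans units in present axes [25.66 17.36  3.11]
turn units [ -3.59  -3.87 -18.52]  trans in target axes [-13.24  26.81   8.69]
```

```bash
python3 -m crank '[{"angular":[0,0,-1],"translation":[0,0,0],"claw":70},{"angular":[0,0,-1],"translation":[0,0,0],"claw":70},{"angular":[0,0,-1],"translation":[0,0,0],"claw":70},{"angular":[0,0,-1],"translation":[0,0,0],"claw":70},{"angular":[0,0,-1],"translation":[0,0,0],"claw":70}]' >/dev/null
python3 -m crank '[{"angular":[0,0,-1],"translation":[0,0,0],"claw":70},{"angular":[0,0,-1],"translation":[0,0,0],"claw":70},{"angular":[0,0,-1],"translation":[0,0,0],"claw":70},{"angular":[0,0,-1],"translation":[0,0,0],"claw":70},{"angular":[0,0,-1],"translation":[0,0,0],"claw":70}]' >/dev/null
python3 -m crank '[{"angular":[0,0,-1],"translation":[0,0,0],"claw":70},{"angular":[0,0,-1],"translation":[0,0,0],"claw":70},{"angular":[0,0,-1],"translation":[0,0,0],"claw":70},{"angular":[0,0,-1],"translation":[0,0,0],"claw":70},{"angular":[0,0,-1],"translation":[0,0,0],"claw":70}]' >/dev/null
python3 -m crank '[{"angular":[0,0,-1],"translation":[0,0,0],"claw":70},{"angular":[0,0,-1],"translation":[0,0,0],"claw":70},{"angular":[0,0,-1],"translation":[0,0,0],"claw":70},{"angular":[0,0,-0.8],"translation":[0,0,0],"claw":70}]' >/dev/null
python3 -c "
from h import *
todo([526,108,173],orient(.101,.384,True))"
```

```text
t 5.47 tcp [ 271.  -456.9  234.9] q [-1.04  0.18 -0.21  1.18  0.   -1.14] F [0.4 0.3 0.3] w 69.9
trans units in present axes [-15.6   26.77   3.11]
turn units [ 0.02 -4.8   0.03]  trans in target axes [-13.24  26.81   8.69]
```

```bash
python3 -m crank '[{"angular":[0,0,0],"translation":[-0.55,1,0],"claw":70},{"angular":[0,0,0],"translation":[-0.55,1,0],"claw":70},{"angular":[0,0,0],"translation":[-0.55,1,0],"claw":70},{"angular":[0,0,0],"translation":[-0.55,1,0],"claw":70},{"angular":[0,0,0],"translation":[-0.55,1,0],"claw":70}]' >/dev/null
python3 -m crank '[{"angular":[0,0,0],"translation":[-0.55,1,0],"claw":70},{"angular":[0,0,0],"translation":[-0.55,1,0],"claw":70},{"angular":[0,0,0],"translation":[-0.55,1,0],"claw":70},{"angular":[0,0,0],"translation":[-0.55,1,0],"claw":70},{"angular":[0,0,0],"translation":[-0.55,1,0],"claw":70}]' >/dev/null
python3 -m crank '[{"angular":[0,0,0],"translation":[-0.55,1,0],"claw":70},{"angular":[0,0,0],"translation":[-0.55,1,0],"claw":70},{"angular":[0,0,0],"translation":[-0.55,1,0],"claw":70},{"angular":[0,0,0],"translation":[-0.55,1,0],"claw":70},{"angular":[0,0,0],"translation":[-0.55,1,0],"claw":70}]' >/dev/null
python3 -m crank '[{"angular":[0,0,0],"translation":[-0.55,1,0],"claw":70},{"angular":[0,0,0],"translation":[-0.55,1,0],"claw":70},{"angular":[0,-1,0],"translation":[0,1,0],"claw":70},{"angular":[0,-1,0],"translation":[0,1,0],"claw":70},{"angular":[0,-1,0],"translation":[0,1,0],"claw":70}]' >/dev/null
python3 -m crank '[{"angular":[0,-1,0],"translation":[0,1,0],"claw":70},{"angular":[0,-0.8,0],"translation":[0,1,0],"claw":70},{"angular":[0,0,0],"translation":[0,1,0],"claw":70},{"angular":[0,0,0],"translation":[0,1,0],"claw":70}]'
python3 -c "
from h import *
todo([526,108,173],orient(.101,.384,True))"
```

```text
time_s: 8.48
tool_pos: [407.3, 40.8, 235.1]
ee_rot: [0.191, -0.05, 0.98, 0.01]
wrist_force: [0.3, 0.7, 0.3]
grip_width: 70.3
t 8.47 tcp [407.3  40.8 235.1] q [ 0.1  -0.4  -0.79  0.79  0.   -0.  ] F [0.3 0.7 0.3] w 70.3
trans units in present axes [-4.62  2.74  5.22]
turn units [0.01 0.01 0.  ]  trans in target axes [-4.63  2.74  5.22]
```

```bash
python3 -m crank '[{"angular":[0,0,0],"translation":[-0.93,0.55,0.8],"claw":70},{"angular":[0,0,0],"translation":[-0.93,0.55,0.8],"claw":70},{"angular":[0,0,0],"translation":[-0.93,0.55,1],"claw":70},{"angular":[0,0,0],"translation":[-0.93,0.55,1],"claw":70},{"angular":[0,0,0],"translation":[-0.93,0.55,1],"claw":70}]' >/dev/null
python3 -c "
from h import *
todo([563.5,112.1,80.4],orient(.101,.384,True))
t=imaging.get_image('top');s=imaging.get_image('scene')
a=cv2.resize(t['img'][150:290,150:330],None,fx=2.2,fy=2.2,interpolation=cv2.INTER_CUBIC);b=cv2.resize(s['img'][60:230,190:360],(0,0),fx=1.8,fy=1.8,interpolation=cv2.INTER_CUBIC)
b=cv2.resize(b,(a.shape[0]*b.shape[1]//b.shape[0],a.shape[0]))
cv2.imwrite('pics/p1.png',np.hstack([a,b])[:,:,::-1])
X=cloud(t); H=hsv(t);m=((H[...,0]<6)|(H[...,0]>174))&(H[...,1]>150)&(H[...,2]>60)&(abs(X[...,2]-111)<5)&(X[...,1]>60)&(X[...,1]<160)&(X[...,0]<620)&(X[...,0]>500)
P=X[m]; print(len(P),rect(P) if len(P) else '')"
```

```text
t 9.1 tcp [522.6 107.9 184.3] q [ 0.23 -0.09 -0.69  0.58 -0.05  0.12] F [ 0.5 -0.4 -0.9] w 70.6
trans units in present axes [ 0.04 -0.    5.59]
turn units [ 0.02 -0.    0.01]  trans in target axes [0.04 0.   5.59]
175 (array([564.4, 112.6]), array([42.9, 44.2]), 6.8)
```

View pics/p1.png

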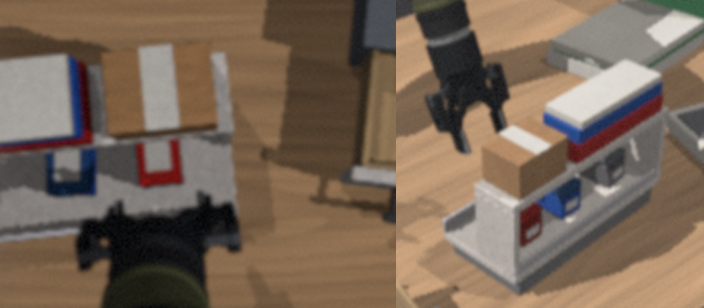

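The gripper straddles the red box symmetrically (fingers at crop x 85 and 238, box centre 158), and the second view shows it leaning back in front of the shelf. Descending along the tool axis.

```bash
python3 -m crank '[{"angular":[0,0,0],"translation":[0,0,1],"claw":70},{"angular":[0,0,0],"translation":[0,0,1],"claw":70},{"angular":[0,0,0],"translation":[0,0,1],"claw":70},{"angular":[0,0,0],"translation":[0,0,1],"claw":70},{"angular":[0,0,0],"translation":[0,0,0.9],"claw":70}]'
python3 -m crank '[{"angular":[0,0,0],"translation":[0,0,0.5],"claw":70},{"angular":[0,0,0],"translation":[0,0,0.2],"claw":70},{"angular":[0,0,0],"translation":[0,0,0],"claw":70}]'
python3 -c "
from h import *
todo([563.5,112.1,80.4],orient(.101,.384,True))"
```

```text
time_s: 9.82
tool_pos: [558.4, 110.4, 93.7]
ee_rot: [0.19, -0.05, 0.98, 0.01]
wrist_force: [-0.5, -0.5, -0.7]
grip_width: 70.0
time_s: 10.2
tool_pos: [564.7, 110.6, 81.3]
ee_rot: [0.191, -0.05, 0.98, 0.01]
wrist_force: [-0.5, -0.3, -1.0]
grip_width: 69.7
t 10.2 tcp [564.7 110.6  81.3] q [ 0.22  0.12 -0.76  0.31 -0.04  0.11] F [-0.5 -0.3 -1. ] w 69.7
trans units in present axes [0.07 0.08 0.02]
turn units [0. 0. 0.]  trans in target axes [0.07 0.08 0.02]
```

```bash
python3 -m crank '[{"angular":[0,0,0],"translation":[0,0.06,0],"claw":35},{"angular":[0,0,0],"translation":[0,0,0],"claw":35},{"angular":[0,0,0],"translation":[0,0,0],"claw":35},{"angular":[0,0,0],"translation":[0,0,0],"claw":35},{"angular":[0,0,0],"translation":[0,0,0],"claw":35}]' 50
python3 -m crank '[{"angular":[0,0,0],"translation":[0,0,0],"claw":35},{"angular":[0,0,0],"translation":[0,0,0],"claw":35}]'
```

```text
time_s: 10.82
tool_pos: [565.3, 112.0, 82.0]
ee_rot: [0.191, -0.05, 0.98, 0.01]
wrist_force: [-3.5, 0.3, 6.9]
grip_width: 45.6
time_s: 11.08
tool_pos: [565.2, 112.0, 81.9]
ee_rot: [0.191, -0.05, 0.98, 0.01]
wrist_force: [-2.2, 0.7, 5.7]
grip_width: 45.6
```

```bash
python3 -m crank '[{"angular":[0,0,0],"translation":[-0.19,0,-0.46],"claw":35},{"angular":[0,0,0],"translation":[-0.19,0,-0.46],"claw":35},{"angular":[0,0,0],"translation":[-0.1,0,-0.5],"claw":35},{"angular":[0,0,0],"translation":[-0.1,0,-0.5],"claw":35},{"angular":[0,0,0],"translation":[0,0,0],"claw":35}]'
python3 - <<'E'
from h import *
todo([0,0,0]); C={}
for n in ('top','scene'):
    d=imaging.get_image(n); X=cloud(d); H=hsv(d)
    m=((H[...,0]<6)|(H[...,0]>174))&(H[...,1]>130)&(H[...,2]>40)&(X[...,1]>60)&(X[...,1]<160)&(X[...,2]<175)&(X[...,0]<650)&(X[...,0]>480)
    P=X[m]; print(n,len(P),rect(P),P.min(0).round(1),P.max(0).round(1),np.median(P,0).round(1))
    v,u=np.where(m); print(u.min(),u.max(),v.min(),v.max())
    C[n]=d['img']
a=C['top'][150:290,150:330];b=C['scene'][80:220,190:370]
cv2.imwrite('pics/p2.png',cv2.resize(np.hstack([a,b])[:,:,::-1],None,fx=2.2,fy=2.2,interpolation=cv2.INTER_CUBIC))
E
```

```text
time_s: 11.7
tool_pos: [561.9, 111.4, 122.3]
ee_rot: [0.192, -0.05, 0.98, 0.01]
wrist_force: [0.5, -0.5, -2.8]
grip_width: 45.2
t 11.7 tcp [561.9 111.4 122.3] q [ 0.22  0.06 -0.71  0.42 -0.05  0.11] F [ 0.5 -0.5 -2.8] w 45.2
trans units in present axes [28.72 -2.71 -5.07]
top 82 (array([569.3, 109.7]), array([26.8, 44.8]), 3.2) [554.9  87.  139.2] [583.5 131.7 154.4] [570.   96.  151.2]
212 232 214 227
scene 2 (array([620.9, 101.9]), array([6.3, 0. ]), 113.8) [619.6  99.1  95.8] [622.2 104.8 104. ] [620.9 101.9  99.9]
259 260 181 182
```

View pics/p2.png

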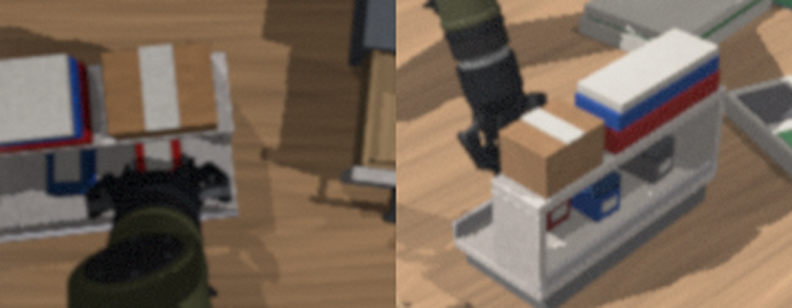

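```bash
python3 -m crank '[{"angular":[0,0,0],"translation":[0.9,0,-0.42],"claw":35},{"angular":[0,0,0],"translation":[0.9,0,-0.42],"claw":35},{"angular":[0,0,0],"translation":[0.9,0,-0.42],"claw":35},{"angular":[0,0,0],"translation":[0.9,0,-0.42],"claw":35},{"angular":[0,0,0],"translation":[0.9,0,-0.42],"claw":35}]'
python3 - <<'E'
from h import *
todo([595.5,-197.6,110],orient(-.138,.384,True))
yaw=-.138; U=np.array([np.cos(yaw),np.sin(yaw)]);V=np.array([-U[1],U[0]])
for n in ('top','scene'):
    d=dict(np.load(n+'0.npz'));X=cloud(d);H=hsv(d)
    loc=np.stack([(X[...,:2]-[648,-205])@U,(X[...,:2]-[648,-205])@V,X[...,2]],-1)
    def q(m,s):
        P=loc[m]; print(n,s,len(P),'x',np.percentile(P[:,0],[2,50,98]).round(1),'y',np.percentile(P[:,1],[2,50,98]).round(1),'z',np.median(P[:,2]).round(1)) if len(P)>5 else print(n,s,len(P))
    x,y,z=loc[...,0],loc[...,1],loc[...,2]
    w=(H[...,1]<60)&(H[...,2]>110)
    q((abs(x+107)<25)&(abs(y)<110)&(z>93)&(z<102)&w,'panel top')
    q((abs(y)<100)&(x>-105)&(x<60)&(abs(z-22.5)<4),'floor')
    q((abs(y)<100)&(x>-90)&(x<10)&(abs(z-88)<5),'walltops')
    q((x>-165)&(x<-122)&(abs(y)<60)&(abs(z-74)<7),'handle')
    q((x>-5)&(x<280)&(abs(y)<130)&(abs(z-110)<4),'unit top')
E
```

```text
time_s: 12.42
tool_pos: [461.5, 101.1, 125.6]
ee_rot: [0.19, -0.05, 0.98, 0.01]
wrist_force: [0.2, -0.4, -1.2]
grip_width: 45.2
t 12.43 tcp [461.5 101.1 125.6] q [ 0.26 -0.14 -0.89  0.45 -0.06  0.14] F [ 0.2 -0.4 -1.2] w 45.2
trans units in present axes [ -4.49 -15.53   2.65]
turn units [ 1.12 -0.01  2.77]  trans in target axes [ -7.77 -13.87   3.98]
top panel top 489 x [-116.  -109.1 -101.8] y [-92.7   0.5  91.2] z 98.5
top floor 2818 x [-85.9 -21.4  44.8] y [-78.   -6.6  64.6] z 23.2
top walltops 247 x [-87.3 -39.9   7.9] y [-85.7 -79.1  84.4] z 88.9
top handle 266 x [-156.5 -149.9 -124.5] y [-50.5  -0.4  51.6] z 77.2
top unit top 6910 x [ 31.9 137.3 249. ] y [-97.    0.4  96.1] z 111.1
scene panel top 356 x [-116.3 -107.2  -99.3] y [-92.6  -2.7  92.9] z 96.6
scene floor 747 x [-99.2 -77.6 -53.9] y [-84.3   3.2  78.5] z 21.7
scene walltops 160 x [-87.1 -38.8   6.2] y [-84.2 -77.9  85.7] z 87.2
scene handle 173 x [-156.1 -148.9 -143.4] y [-51.3  -1.3  52.4] z 74.8
scene unit top 7607 x [ 33.8 154.3 251.2] y [-96.5  -6.1  95.7] z 109.4
```

```bash
python3 -m crank '[{"angular":[0.37,0,0.92],"translation":[-0.33,0,-0.85],"claw":35},{"angular":[0.37,0,0.92],"translation":[-0.33,0,-0.85],"claw":35},{"angular":[0.37,0,0.92],"translation":[-0.33,0,-0.85],"claw":35},{"angular":[0,0,0],"translation":[0,-0.9,0],"claw":35},{"angular":[0,0,0],"translation":[0,-0.9,0],"claw":35}]' >/dev/null
python3 -m crank '[{"angular":[0,0,0],"translation":[-0.4,-1,0.16],"claw":35},{"angular":[0,0,0],"translation":[-0.4,-1,0.16],"claw":35},{"angular":[0,0,0],"translation":[-0.4,-1,0.16],"claw":35},{"angular":[0,0,0],"translation":[-0.4,-1,0.16],"claw":35},{"angular":[0,0,0],"translation":[-0.4,-1,0.16],"claw":35}]' >/dev/null
python3 -m crank '[{"angular":[0,0,0],"translation":[-0.6,-1,0.24],"claw":35},{"angular":[0,0,0],"translation":[-0.6,-1,0.24],"claw":35},{"angular":[0,0,0],"translation":[-0.6,-1,0.24],"claw":35},{"angular":[0,0,0],"translation":[-0.6,-1,0.24],"claw":35},{"angular":[0,0,0],"translation":[0,0,0],"claw":35}]' 
python3 -c "
from h import *
todo([595.5,-197.6,160],orient(-.138,.384,True))"
```

```text
time_s: 14.3
tool_pos: [526.5, -126.9, 180.6]
ee_rot: [0.19, 0.068, 0.979, -0.013]
wrist_force: [0.0, 0.3, -2.9]
grip_width: 45.1
t 14.3 tcp [ 526.5 -126.9  180.6] q [-0.27 -0.07 -0.68  0.57  0.05 -0.12] F [ 0.   0.3 -2.9] w 45.1
trans units in present axes [-3.24 -3.02  2.42]
turn units [-0.   -0.01 -0.01]  trans in target axes [-3.23 -3.03  2.42]
```

```bash
python3 -m crank '[{"angular":[0,0,0],"translation":[-0.81,-0.76,0.6],"claw":35},{"angular":[0,0,0],"translation":[-0.81,-0.76,0.6],"claw":35},{"angular":[0,0,0],"translation":[-0.81,-0.76,0.6],"claw":35},{"angular":[0,0,0],"translation":[-0.81,-0.76,0.6],"claw":35},{"angular":[0,0,0],"translation":[0,0,0],"claw":35}]' >/dev/null
python3 - <<'E'
from h import *
todo([595.5,-197.6,54],orient(-.138,.384,True)); C={}
yaw=-.138; U=np.array([np.cos(yaw),np.sin(yaw)]);V=np.array([-U[1],U[0]])
for n in ('top','scene'):
    d=imaging.get_image(n); X=cloud(d); H=hsv(d)
    m=((H[...,0]<6)|(H[...,0]>174))&(H[...,1]>130)&(H[...,2]>40)&(X[...,1]>-300)&(X[...,1]<-120)&(X[...,0]<750)&(X[...,0]>480)&(X[...,2]>40)
    P=X[m]; L=np.c_[(P[:,:2]-[648,-205])@U,(P[:,:2]-[648,-205])@V,P[:,2]]
    print(n,len(P),L.min(0).round(1),L.max(0).round(1),np.median(L,0).round(1))
    if n=='scene':
        Q=L[(L[:,2]<180)&(L[:,2]>130)]
        A=np.c_[Q[:,1:],np.ones(len(Q))]; print('face x=a*y+b*z+c',np.linalg.lstsq(A,Q[:,0],rcond=None)[0].round(3))
    C[n]=d['img']
a=C['top'][130:270,270:450];b=C['scene'][160:340,100:280]
a=cv2.resize(a,(386,300));b=cv2.resize(b,(300,300))
cv2.imwrite('pics/p3.png',np.hstack([a,b])[:,:,::-1])
E
```

```text
t 14.93 tcp [ 595.5 -196.6  159.9] q [-0.36  0.12 -0.54  0.54  0.08 -0.21] F [ 0.3  1.  -2.3] w 45.2
trans units in present axes [ 1.97 -0.05  4.92]
turn units [ 0.01 -0.02  0.01]  trans in target axes [ 1.98 -0.05  4.91]
top 344 [-71.5 -27.1 147.4] [  5.8  29.9 300.2] [-15.7  16.6 188.4]
scene 529 [-98.  -21.2  69.2] [  8.3  25.1 190.5] [ -1.1  -8.8 176.5]
face x=a*y+b*z+c [  0.593   0.122 -22.25 ]
```

View pics/p3.png

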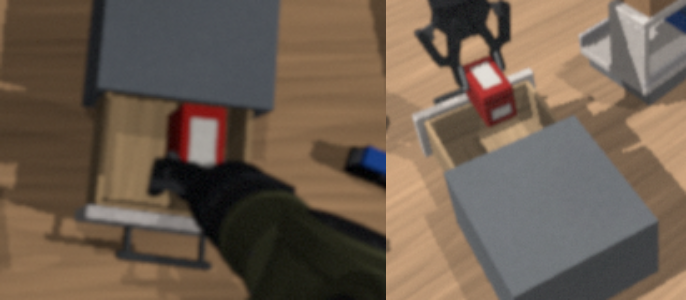

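The box hangs level over the drawer (top view crop (200,130); back end ~8 mm past mid-drawer, ~20 mm short of the unit's front edge). Lowering.

```bash
python3 -m crank '[{"angular":[0,0,0],"translation":[0.375,0,0.927],"claw":35},{"angular":[0,0,0],"translation":[0.375,0,0.927],"claw":35},{"angular":[0,0,0],"translation":[0.375,0,0.927],"claw":35},{"angular":[0,0,0],"translation":[0.375,0,0.927],"claw":35},{"angular":[0,0,0],"translation":[0.19,0,0.46],"claw":35}]' | grep -E "pos|force"
python3 -m crank '[{"angular":[0,0,0],"translation":[0.1,0,0.23],"claw":35},{"angular":[0,0,0],"translation":[0.05,0,0.14],"claw":35},{"angular":[0,0,0],"translation":[0,0,0],"claw":35}]' | grep -E "pos|force"
```

```text
tool_pos: [593.8, -195.3, 69.7]
wrist_force: [-0.3, 0.2, -2.4]
tool_pos: [595.5, -196.6, 63.4]
wrist_force: [0.4, 0.7, -2.1]
```

Still hanging (−2.1 N), about 9 mm to go; small steps until the wrist force shows contact.

```bash
python3 -m crank '[{"angular":[0,0,0],"translation":[0.06,0,0.14],"claw":35},{"angular":[0,0,0],"translation":[0.06,0,0.14],"claw":35},{"angular":[0,0,0],"translation":[0,0,0],"claw":35}]' | grep -E "pos|force"
python3 -m crank '[{"angular":[0,0,0],"translation":[0.03,0,0.09],"claw":35},{"angular":[0,0,0],"translation":[0,0,0],"claw":35}]' | grep -E "pos|force"
```

```text
tool_pos: [594.7, -196.4, 56.5]
wrist_force: [0.8, -1.0, -2.0]
tool_pos: [595.1, -196.5, 54.8]
wrist_force: [-0.0, 0.3, -2.5]
```

```bash
python3 -m crank '[{"angular":[0,0,0],"translation":[0.03,0,0.07],"claw":35},{"angular":[0,0,0],"translation":[0,0,0],"claw":35}]' | grep -E "pos|force"
python3 -m crank '[{"angular":[0,0,0],"translation":[0.02,0,0.05],"claw":35},{"angular":[0,0,0],"translation":[0,0,0],"claw":35}]' | grep -E "pos|force"
```

```text
tool_pos: [595.8, -196.7, 54.0]
wrist_force: [0.9, -1.0, -1.5]
tool_pos: [596.9, -196.8, 53.9]
wrist_force: [1.2, 0.3, 4.8]
```

Contact (+4.8 N). Release, then withdraw along the tool axis.

```bash
python3 -m crank '[{"angular":[0,0,0],"translation":[0,0,0],"claw":65},{"angular":[0,0,0],"translation":[0,0,0],"claw":65},{"angular":[0,0,0],"translation":[0,0,0],"claw":65},{"angular":[0,0,0],"translation":[0,0,0],"claw":65},{"angular":[0,0,0],"translation":[0,0,0],"claw":65}]' | grep -E "pos|force|width"
python3 -m crank '[{"angular":[0,0,0],"translation":[0,0,-0.5],"claw":65},{"angular":[0,0,0],"translation":[0,0,-0.8],"claw":65},{"angular":[0,0,0],"translation":[0,0,-1],"claw":65},{"angular":[0,0,0],"translation":[0,0,-1],"claw":65},{"angular":[0,0,0],"translation":[0,0,-1],"claw":65}]' | grep -E "pos|force"
python3 -m crank '[{"angular":[0,0,0],"translation":[0,0,-1],"claw":0},{"angular":[0,0,0],"translation":[0.8,0,-1],"claw":0},{"angular":[0,0,0],"translation":[1,0,-0.5],"claw":0},{"angular":[0,0,0],"translation":[1,0,-0.4],"claw":0},{"angular":[0,0,0],"translation":[1,0,-0.4],"claw":0}]' | grep -E "pos|force"
python3 - <<'E'
from h import *
C={}
yaw=-.138; U=np.array([np.cos(yaw),np.sin(yaw)]);V=np.array([-U[1],U[0]])
for n in ('top','scene'):
    d=imaging.get_image(n); X=cloud(d); H=hsv(d)
    m=((H[...,0]<6)|(H[...,0]>174))&(H[...,1]>130)&(H[...,2]>40)&(X[...,1]>-300)&(X[...,1]<-120)&(X[...,0]<750)&(X[...,0]>520)&(X[...,2]>25)&(X[...,2]<100)
    P=X[m]; L=np.c_[(P[:,:2]-[648,-205])@U,(P[:,:2]-[648,-205])@V,P[:,2]]
    T=L[L[:,2]>72]; print(n,len(T),T.min(0).round(1),T.max(0).round(1),'z med',np.median(T[:,2]).round(1))
    A=np.c_[T[:,:2],np.ones(len(T))]; print('top slope',np.linalg.lstsq(A,T[:,2],rcond=None)[0].round(3))
    loc=np.stack([(X[...,:2]-[648,-205])@U,(X[...,:2]-[648,-205])@V,X[...,2]],-1); x,y,z=loc[...,0],loc[...,1],loc[...,2]
    P=loc[(x>-165)&(x<-122)&(abs(y)<60)&(abs(z-74)<7)]
    if len(P)>5: print('handle',len(P),np.percentile(P[:,0],[5,50]),np.median(P[:,1:],0))
    C[n]=d['img']
hx=np.array([648,-205])-(153+25)*U
todo([*hx,58],orient(-.138,0,True))
a=cv2.resize(C['top'][130:270,270:450],(386,300));b=cv2.resize(C['scene'][160:340,100:280],(300,300))
cv2.imwrite('pics/p4.png',np.hstack([a,b])[:,:,::-1])
E
```

```text
tool_pos: [595.0, -196.5, 52.2]
wrist_force: [0.3, 0.1, 0.6]
grip_width: 64.7
tool_pos: [562.9, -192.2, 134.1]
wrist_force: [-0.3, -0.8, 0.3]
tool_pos: [468.2, -179.1, 166.1]
wrist_force: [0.0, -0.3, -0.4]
top 356 [-73.3 -22.7  72.1] [ 6.9 24.3 87.3] z med 82.8
top slope [ 2.0000e-02 -4.3000e-02  8.3263e+01]
handle 268 [-154.54905466 -148.10713748] [3.98983589e-02 7.72950383e+01]
scene 197 [-73.3 -21.9  72.4] [ 1.6 23.9 85.5] z med 81.1
top slope [2.0000e-03 2.8000e-02 8.1024e+01]
handle 170 [-153.76514407 -146.84821422] [-1.03448104 74.89694443]
t 19.12 tcp [ 466.9 -178.7  165.4] q [-0.44 -0.13 -0.77  0.56  0.11 -0.28] F [0.1 0.5 0.4] w -0.2
trans units in present axes [ 1.78 -0.06  5.07]
turn units [0.  4.8 0. ]  trans in target axes [-0.25 -0.06  5.37]
```

View pics/p4.png

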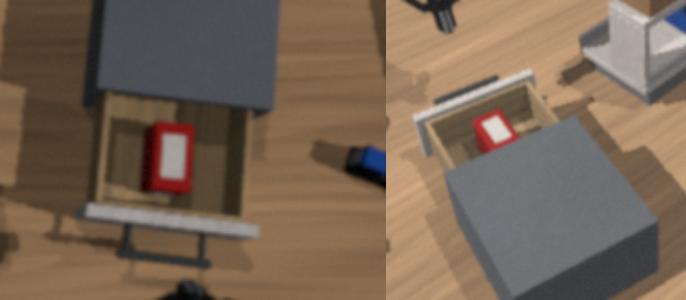

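The box stands flat in the drawer (top view crop (170,158), centre x≈−33, top z≈82), gripper clear. Now upright tool with shut fingers, down in front of the handle.

```bash
python3 -m crank '[{"angular":[0,1,0],"translation":[0,0,0],"claw":0},{"angular":[0,1,0],"translation":[0,0,0],"claw":0},{"angular":[0,1,0],"translation":[0,0,0],"claw":0},{"angular":[0,1,0],"translation":[0,0,0],"claw":0},{"angular":[0,0.8,0],"translation":[0,0,0],"claw":0}]' | grep -E "pos|force"
python3 -m crank '[{"angular":[0,0,0],"translation":[0,0,1],"claw":0},{"angular":[0,0,0],"translation":[0,0,1],"claw":0},{"angular":[0,0,0],"translation":[0,0,1],"claw":0},{"angular":[0,0,0],"translation":[0,0,1],"claw":0},{"angular":[0,0,0],"translation":[0,0,1],"claw":0}]' | grep -E "pos|force"
python3 -c "
from h import *
U=np.array([np.cos(-.138),np.sin(-.138)]);hx=np.array([648,-205])-(153+25)*U
todo([*hx,58],orient(-.138,0,True))"
```

```text
tool_pos: [470.3, -179.4, 165.7]
wrist_force: [0.7, 0.2, 0.7]
tool_pos: [470.2, -179.4, 64.9]
wrist_force: [0.6, 0.2, -0.4]
t 20.38 tcp [ 470.2 -179.4   64.9] q [-0.36  0.27 -0.52  0.78  0.   -0.23] F [ 0.6  0.2 -0.4] w 0.1
trans units in present axes [-0.08 -0.04  0.35]
turn units [0.   0.02 0.02]  trans in target axes [-0.08 -0.04  0.35]
```

```bash
python3 -m crank '[{"angular":[0,0,0],"translation":[0,0,0.3],"claw":0},{"angular":[0,0,0],"translation":[-0.2,0,0],"claw":0},{"angular":[0,0,0],"translation":[-0.2,0,0],"claw":0},{"angular":[0,0,0],"translation":[-0.2,0,0],"claw":0},{"angular":[0,0,0],"translation":[-0.2,0,0],"claw":0}]' | grep -E "pos|force"
python3 -m crank '[{"angular":[0,0,0],"translation":[-0.25,0,0],"claw":0},{"angular":[0,0,0],"translation":[-0.3,0,0],"claw":0},{"angular":[0,0,0],"translation":[-0.35,0,0],"claw":0},{"angular":[0,0,0],"translation":[-0.4,0,0],"claw":0},{"angular":[0,0,0],"translation":[-0.4,0,0],"claw":0}]' | grep -E "pos|force"
python3 -m crank '[{"angular":[0,0,0],"translation":[-0.4,0,0],"claw":0},{"angular":[0,0,0],"translation":[-0.4,0,0],"claw":0},{"angular":[0,0,0],"translation":[-0.4,0,0],"claw":0},{"angular":[0,0,0],"translation":[-0.3,0,0],"claw":0},{"angular":[0,0,0],"translation":[-0.2,0,0],"claw":0}]' | grep -E "pos|force"
cat > look.py <<'E'
from h import *
yaw=-.138; U=np.array([np.cos(yaw),np.sin(yaw)]);V=np.array([-U[1],U[0]]); C={}
for n in ('top','scene'):
    d=imaging.get_image(n);X=cloud(d);H=hsv(d)
    x=(X[...,:2]-[648,-205])@U;y=(X[...,:2]-[648,-205])@V;z=X[...,2]
    w=(H[...,1]<60)&(H[...,2]>110)
    P=x[(x>-130)&(x<60)&(abs(y)<100)&(abs(y)>25)&(z>92)&(z<103)&w]
    print(n,'panel top x med',np.percentile(P,[5,50,95]).round(1),'shift from start',np.round(np.median(P)-(-109.1 if n=='top' else -107.2),1))
    C[n]=d['img']
E
python3 - <<'E'
from look import *
todo([0,0,0])
s=env.get_state(); print('tcp local x',(s['tool_pos'][:2]-[648,-205])@U)
E
```

```text
tool_pos: [485.1, -181.4, 59.2]
wrist_force: [-1.7, -0.8, -0.1]
tool_pos: [519.1, -186.1, 58.8]
wrist_force: [-1.7, -0.7, 0.0]
tool_pos: [552.5, -190.6, 58.7]
wrist_force: [-1.1, 0.2, 1.0]
top panel top x med [-42.7 -35.7 -29.4] shift from start 73.4
scene panel top x med [-41.6 -32.9 -26.9] shift from start 74.3
t 22.35 tcp [ 552.8 -190.6   58.9] q [-0.33  0.41 -0.33  0.83  0.   -0.2 ] F [ 0.3  0.7 -0.1] w 0.1
trans units in present axes [28.68  5.67  2.93]
tcp local x -96.24826915692732
```

```bash
python3 -m crank '[{"angular":[0,0,0],"translation":[-0.3,0,0],"claw":0},{"angular":[0,0,0],"translation":[-0.4,0,0],"claw":0},{"angular":[0,0,0],"translation":[-0.4,0,0],"claw":0},{"angular":[0,0,0],"translation":[-0.3,0,0],"claw":0},{"angular":[0,0,0],"translation":[-0.2,0,0],"claw":0}]' | grep -E "pos|force"
python3 -m crank '[{"angular":[0,0,0],"translation":[-0.2,0,0],"claw":0},{"angular":[0,0,0],"translation":[-0.2,0,0],"claw":0}]' | grep -E "pos|force"
python3 -m crank '[{"angular":[0,0,0],"translation":[-0.2,0,0],"claw":0}]' | grep -E "pos|force"
python3 -m crank '[{"angular":[0,0,0],"translation":[-0.15,0,0],"claw":0}]' | grep -E "pos|force"
python3 - <<'E'
from look import *
s=env.get_state(); print('tcp local x',(s['tool_pos'][:2]-[648,-205])@U,s['wrist_force'])
E
```

```text
tool_pos: [584.3, -195.0, 58.7]
wrist_force: [-1.2, 0.5, -0.0]
tool_pos: [591.9, -196.0, 58.8]
wrist_force: [-0.6, 0.4, -0.3]
tool_pos: [595.5, -196.6, 58.7]
wrist_force: [-4.6, 1.5, 1.4]
tool_pos: [597.0, -196.8, 58.6]
wrist_force: [-8.3, 1.6, 6.8]
top panel top x med [ 1.9  8.6 15.1] shift from start 117.7
scene panel top x med [ 3.   9.4 16.1] shift from start 116.6
tcp local x -51.35767274539302 [-5.91335135  0.38703694  3.98203718]
```

The catch is resisting (−8 N, drawer moved ~117 mm); continue in small steps.

```bash
for i in 1; do
python3 -m crank '[{"angular":[0,0,0],"translation":[-0.15,0,0],"claw":0}]' | grep -E "pos|force"
python3 -m crank '[{"angular":[0,0,0],"translation":[-0.12,0,0],"claw":0}]' | grep -E "pos|force"
python3 -m crank '[{"angular":[0,0,0],"translation":[-0.12,0,0],"claw":0}]' | grep -E "pos|force"
python3 -m crank '[{"angular":[0,0,0],"translation":[-0.1,0,0],"claw":0}]' | grep -E "pos|force"
done
```

```text
tool_pos: [599.2, -197.1, 58.6]
wrist_force: [-9.6, 1.7, 6.1]
tool_pos: [602.0, -197.5, 58.6]
wrist_force: [-6.9, 1.6, 4.7]
tool_pos: [605.1, -197.9, 58.6]
wrist_force: [-4.1, 0.4, 2.1]
tool_pos: [608.2, -198.3, 58.7]
wrist_force: [-1.9, -0.0, -0.5]
```

```bash
python3 -m crank '[{"angular":[0,0,0],"translation":[-0.1,0,0],"claw":0},{"angular":[0,0,0],"translation":[0,0,0],"claw":0}]' | grep -E "pos|force"
python3 -m crank '[{"angular":[0,0,0],"translation":[-0.12,0,0],"claw":0},{"angular":[0,0,0],"translation":[0,0,0],"claw":0}]' | grep -E "pos|force"
python3 - <<'E'
from look import *
E
```

```text
tool_pos: [609.4, -198.5, 58.6]
wrist_force: [-5.9, 0.6, 2.1]
tool_pos: [609.5, -198.5, 58.4]
wrist_force: [-12.3, 1.4, 8.0]
top panel top x med [14.5 21.  27.2] shift from start 130.1
scene panel top x med [12.7 15.8 34.6] shift from start 123.0
```

Force rises against a hard stop while the TCP no longer advances: shut. Back off, lift, and check.

```bash
python3 -m crank '[{"angular":[0,0,0],"translation":[0.3,0,0],"claw":0},{"angular":[0,0,0],"translation":[0.7,0,0],"claw":0},{"angular":[0,0,0],"translation":[1,0,0],"claw":0},{"angular":[0,0,0],"translation":[1,0,0],"claw":0},{"angular":[0,0,0],"translation":[1,0,0],"claw":0}]' | grep -E "pos|force"
python3 -m crank '[{"angular":[0,0,0],"translation":[0.5,0,-1],"claw":0},{"angular":[0,0,0],"translation":[0,0,-1],"claw":0},{"angular":[0,0,0],"translation":[0,0,-1],"claw":0},{"angular":[0,0,0],"translation":[0,0,0],"claw":0},{"angular":[0,0,0],"translation":[0,0,0],"claw":0}]' | grep -E "pos|force"
python3 - <<'E'
from look import *
def bl(X,H): return X[(abs(H[...,0].astype(int)-112)<10)&(H[...,1]>140)&(H[...,2]>50)&(abs(X[...,2]-111)<6)&(X[...,1]>150)&(X[...,1]<260)]
def gr(X): return X[(X[...,0]>515)&(X[...,0]<600)&(X[...,1]>270)&(X[...,1]<345)&(X[...,2]>104)&(X[...,2]<116)]
for d in (dict(np.load('top0.npz')),imaging.get_image('top')):
    X=cloud(d);print(rect(bl(X,hsv(d))),rect(gr(X)))
print(env.get_state()['time_s'])
a=cv2.resize(C['top'],(426,320));b=cv2.resize(C['scene'][120:340,90:380],(374,320))
cv2.imwrite('pics/p5.png',np.hstack([a,b])[:,:,::-1])
E
```

```text
tool_pos: [532.9, -187.9, 59.0]
wrist_force: [0.1, -0.3, 1.0]
tool_pos: [523.8, -186.7, 119.0]
wrist_force: [0.5, -0.3, -0.5]
top panel top x med [14.5 20.7 27.1] shift from start 129.8
scene panel top x med [13.3 15.4 27.1] shift from start 122.6
(array([556.1, 206.7]), array([42.1, 41.8]), 1.0) (array([545.7, 318.5]), array([48.3, 46.2]), 7.9)
(array([557.4, 206.8]), array([44.4, 42. ]), 0.8) (array([546. , 318.8]), array([48.7, 45.7]), 10.3)
26.075
```

View pics/p5.png

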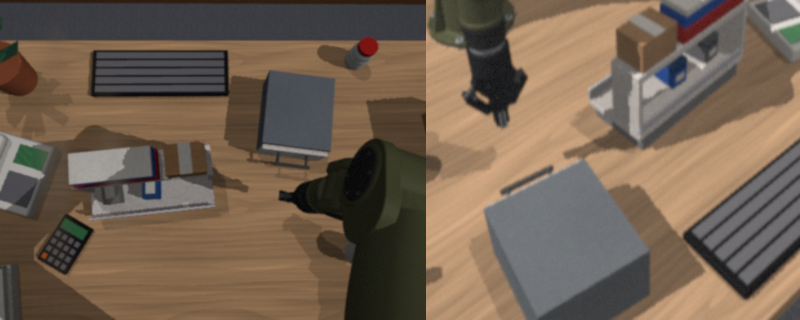

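The drawer is shut at (295,155). The gripper is clear, and blue and grey are unmoved in their bays. Handing in.

```bash
python3 -c "
from cell import ticket; print(ticket.hand_in())"
```

```text
the job is handed in; nothing more can be done
None
```

I moved the red box from the shelf into the open drawer, pushed the drawer shut past its catch, and handed the job in at about 26 s. No verdict was reported.

- **Lift:** I gripped the box with the tool leaning back about 22° and lifted it 40 mm. The top-view depth put its top at z≈151. I then pulled it out over the rail.
- **Placing:** I lowered it in small steps until the wrist force showed contact at +4.8 N, then let go. In both views the box then stood flat, with its top at z≈82 and its centre about 33 mm towards the front from the middle of the drawer floor.
- **Closing:** The catch resisted with up to about 10 N. The last push met the hard stop at about 12 N, with no further advance.
- **After backing off:** The front panel stayed put (top view x 21.0, then 20.7 mm). The blue and grey boxes measured within about 1.5 mm of where they started, and the robot was touching nothing.

**Disagreements and limits:**
- For total drawer travel, the top view gave 130 mm and the scene view 123 mm. In the scene view the unit mostly hides the shut panel, so I trusted the top view and the force.
- A rough plane fit to the hanging box's back face in the scene view was contaminated by points off that face, so I ignored it.
- The box cannot be seen inside the shut drawer, so its upright state there rests on the check before closing and the slow push.

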